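# Blow the crumbs off a mushroom with the bench air gun

## Task

Blow the crumbs off the mushroom that lies on the small wooden board: of the two air guns fixed to the bench, take the one with the long thin nozzle, which points at that mushroom, and with one finger on the trigger and the other behind the grip squeeze the trigger fully home. Keep it squeezed for about two seconds, then let go so that the trigger springs right back. Do not squeeze the trigger of the other gun, which has the short wide nozzle, and leave the mushroom where it lies.

Things in the scene. Friction and masses are not known exactly. Their poses are not given: they have to be found in the camera images.
- long_gun_squeeze (a point): Point to centre the open fingers on, at the gun with the long thin nozzle, 140 mm above the table. Its x runs level from grip to trigger to nozzle tip (close the fingers along x), z up. Grip: x -12 to +6 mm from here, y +-13 mm, top 171 mm above the table. Trigger: y +-9 mm, front face near its tip at x +32 mm free, +16 mm home. Room for fingers: x -65 to +80 mm, down to 90 mm.
- long_gun_trigger (a joint): Steel trigger of the gun with the long nozzle (8 mm tube), rad: 0 free, 0.235 home at its stop. Hinged at its foot, 80 mm above the table; tip 150 mm up. A spring (3.5 N at the tip to start, 8 N home) brings it back when let go. The gun is fixed upside down on a dark base plate: level aluminium barrel, black grip standing upright, trigger just ahead of the grip.
- fan_gun_trigger (a joint): Trigger of the other gun, which is the same but for its nozzle (short, flat, 56 mm wide); same values. It must stay free.
- mushroom_center (a point): Centre of the mushroom in front of the long nozzle: brown, 65 x 60 x 44 mm, loose on a fixed wooden board 158 x 210 x 18 mm. It stays there.

How it is judged:
On the way:
1. the trigger of the gun with the long nozzle is squeezed home (past 0.16 rad) for a second, the fingers on either side of grip and trigger (value of joint long_gun_trigger above 0.16 rad and x of the grasp point in the frame of long_gun_squeeze between -0.022 and 0.018 m and y of the grasp point in the frame of long_gun_squeeze between -0.022 and 0.022 m), for 1 s.
At the end, for the whole second after the job is handed in: After the squeeze, both triggers are free again (below 0.04 rad) and the mushroom lies within 20 mm of where it lay (value of joint each of long_gun_trigger, fan_gun_trigger below 0.04 rad and distance of mushroom_center from where it was at the start of the episode below 0.02 m); the robot touches nothing.
It fails at once if the trigger of the gun with the short wide nozzle is squeezed (past 0.08 rad) (value of joint fan_gun_trigger above 0.08 rad).
It fails at once if the mushroom is pushed more than 30 mm from its place (distance of mushroom_center from where it was at the start of the episode above 0.03 m).
It also fails if it takes over 32 s, if anything falls off the work surface, if the arm or the gripper's body presses on something with over 40 N, if the wrist force passes 120 N, or if a joint passes its speed limit or range.

## Robot

A 6-joint arm with a two-finger parallel gripper is mounted at the origin on the work surface; the furniture and walls round the work are solid. World frame = base frame: x ahead of the robot, y to its left, z up, the work surface at z = 0. Lengths are in m, angles in rad, forces in N, time in s.
With the tool pointing down it reaches from about 0.35 to 0.775 m from the base axis. Payload 7.3 kg.
Tool frame: the origin (TCP) lies at the very end of the fingers, on their centre line; the grasp point (between the pads) lies 19 mm behind it; z points along the fingers, y is the line along which they close (so a half turn about z gives the same grasp; the last joint's range is limited). The gripper opens to 92 mm and grips with 3 to 60 N. Pads are 19 mm wide; open, the fingers measure 130 mm over their backs; the gripper's body (75 mm by 190 mm) begins 47 mm behind the grasp point.
Start: joints at [1.033, 0.342, 1.524, -0, 1.275, -0.146], TCP at [0.2, 0.485, 0.203] pointing down, gripper open.
Joint ranges: [-2.53, 2.53], [-0.77, 2.02], [0.04, 2.7], [-1, 4.14], [0.28, 2.66], [-3.11, 3.11]. Speed limits (rad/s): [2.57, 2.57, 3.14, 3.14, 3.14, 3.14].

## Interface

Orientations are given as [roll, pitch, yaw] about the fixed x, y, z axes, in that order (R = Rz(yaw) Ry(pitch) Rx(roll)).
In Python, from cell import robot gives the robot as it stands. The module is installed in compiled form; this text tells all that it offers.
- The arm moves only by the tool arm_command, never from a script. Its argument "moves" is a list of rows, each a list of 3 entries, a list of its own where there are three numbers: the shift along the tool's x, y, z in m, then the turn, a rotation vector about the tool's x, y, z in rad, then the finger opening in m, from 0 to 0.0918. In form: [[[dx, dy, dz], [ax, ay, az], claw], ...]. A call has exactly 5 rows; each row is the pose to reach, as a shift and turn from the pose commanded when the call began, along the tool's axes at that moment; what a row does not reach only later rows make up. A row lasts 1/10 s, in which the tool goes at most 50 mm and 8.59 degrees, less where a joint would pass 70% of its speed; a pose out of reach is approached as far as the arm can. A call with a gripper value outside its range is refused whole. The fingers move at their own pace and stop on an object; "squeeze" is the grip in N (left out, the last holds). Time passes only in rows, so rows that repeat a pose let the fingers close, or fill a call up. It gives the time, the measured TCP pose, the force, the opening and the grip force at its end, in the units of the state.
- robot.observe(): the state, without advancing time (a new reading comes with each control period).
- robot.read_camera(name): name is "scene" or "top" or "wrist"; returns the picture (420x560x3 uint8, red, green, blue); there is no depth.
- robot.camera_model(name): a dict with "fx", "fy", "cx", "cy" (pixels), "R" (3x3) and "t" (3): a world point X has camera coordinates R X + t. Camera axes: x right, y down, z forward; pixel columns grow to the right and rows downward; lengths in m; the calibration is good to about 2 mm. A picture is of the moment at which its call begins: read the wrist's pose just before it. camera_model takes no time and is no camera call; for the wrist camera it gives the pose at the moment of the call.
- robot.hand_in(): hands the job in; it is judged then, once.
The state is a dict: "time": time; "qpos": joint angles; "qvel": joint speeds; "joint_efforts": joint torques, N m; "tool_pos": TCP position; "tool_rot": TCP orientation; "contact_force": force on the tool from outside, world axes, zero at the start; "torque": the same for the moment, N m; "opening": finger opening in m; "grip_force": force on a finger pad.
Only numpy, scipy, OpenCV 4.12 (cv2) and the standard library are available. Lean on these libraries where they do the work, as an engineer would, in place of code of your own. Each camera call takes 0.05 s, during which the arm holds its last target. There are 200 camera calls.

## Working session

There is one attempt and no reset: what is moved stays moved. The work goes in short steps, Python scripts to look and compute and a tool call to move; the robot and the scene stay as the last step left them, time stands still between calls to the robot, and variables do not carry over. Pictures are saved under pics/ and viewed, at most 10 in all, crops included, and the job is handed in when it is done.

Besides the shell and the picture viewer there is one more tool, called after "Emit:" by a JSON object that holds its "op" and its "data", one argument or row to a line. arm_command: Moves the arm, as the interface text tells. Its arguments: {"type":"object","properties":{"moves":{"type":"array"},"squeeze":{"type":"number"}},"required":["moves"]}

```bash
mkdir -p pics
python3 - <<'E'
from cell import robot
import cv2, json
for n in ("scene","top"):
    im=robot.read_camera(n); cv2.imwrite(f"pics/{n}0.png",im[:,:,::-1])
    m=robot.camera_model(n); print(n,{k:(v.round(4).tolist() if hasattr(v,'round') and hasattr(v,'tolist') else v) for k,v in m.items()})
s=robot.observe(); print(s["time"],s["tool_pos"],s["tool_rot"])
E
```

```text
scene {'fx': 488.96915507910256, 'fy': 488.96915507910256, 'cx': 273.9273548788061, 'cy': 210.79851018688092, 'R': [[0.7939, -0.6078, -0.0164], [-0.4136, -0.52, -0.7473], [0.4457, 0.6001, -0.6642]], 't': [-0.4159, 0.3314, 1.0927]}
top {'fx': 395.35577669321384, 'fy': 395.35577669321384, 'cx': 283.75677809594134, 'cy': 209.48112909359295, 'R': [[-0.0082, -1.0, -0.0054], [-0.9965, 0.0086, -0.0828], [0.0828, 0.0047, -0.9966]], 't': [0.0197, 0.5475, 0.926]}
0.1 [0.20022677 0.48489238 0.20269353] [-3.14020960e+00 -1.97385675e-04  2.74982166e+00]
```

View pics/top0.png

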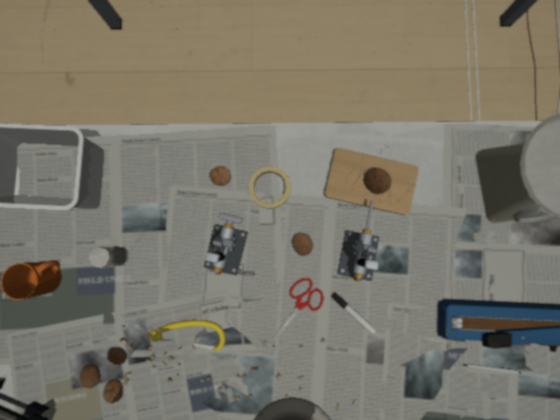

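View pics/scene0.png

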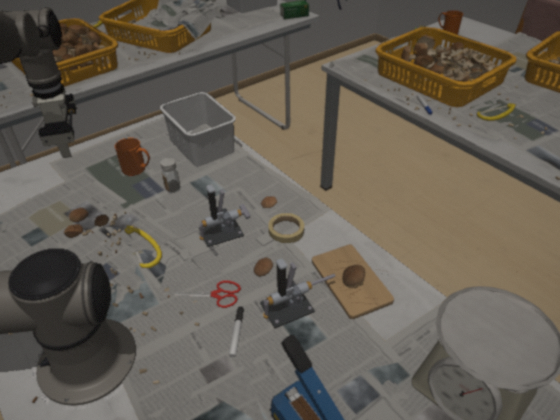

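The top view shows the long-nozzle gun at about (360,255), its nozzle tip at (368,203), the mushroom at (377,180) and the fan gun at (227,247). In the scene view the long gun's grip is at about (282,275) and the fan gun's at (212,200). Next I'll zoom in on the long gun in both views.

Run:
```python
import cv2, numpy as np
a=cv2.imread("pics/top0.png")[190:290,325:405]; b=cv2.imread("pics/scene0.png")[250:330,245:345]
a=cv2.resize(a,(448,560),interpolation=cv2.INTER_CUBIC); b=cv2.resize(b,(350*2//2,280),interpolation=cv2.INTER_CUBIC)
c=np.zeros((560,798,3),np.uint8); c[:,:448]=a; c[:280,448:]=b
cv2.imwrite("pics/crop0.png",np.clip(c*1.6,0,255).astype(np.uint8))
```

```text
(no output)
```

View pics/crop0.png

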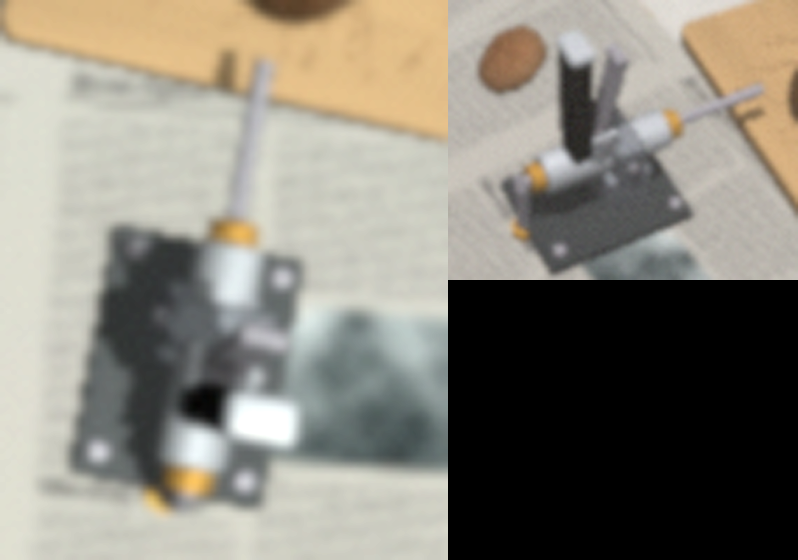

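The crop shows the grip's light top at top-view pixel (372,265) and scene pixel (281.3,263.7). The trigger tip is at top pixel (372.3,250.2), and the barrel runs from (358.9,275.7) to the nozzle tip (372.1,201.6).

```bash
cat > h.py <<'E'
import numpy as np
from cell import robot
def ray(n,p,m=None):
    m=m or robot.camera_model(n); R=np.array(m["R"]);t=np.array(m["t"])
    return -R.T@t, R.T@np.array([(p[0]-m["cx"])/m["fx"],(p[1]-m["cy"])/m["fy"],1])
def onz(n,p,z,m=None):
    c,d=ray(n,p,m); return c+d*(z-c[2])/d[2]
def tri(a,pa,b,pb):
    c,d=ray(a,pa);e,f=ray(b,pb); s=np.linalg.lstsq(np.c_[d,-f],e-c,rcond=None)[0]
    return (c+d*s[0]+e+f*s[1])/2, np.linalg.norm(c+d*s[0]-e-f*s[1])
E
python3 - <<'E'
from h import *
np.set_printoptions(precision=4,suppress=True)
g=onz("top",(372,265),.171); print("grip top",g, tri("top",(372,265),"scene",(281.3,263.7)), onz("scene",(281.3,263.7),.171))
print("trig",onz("top",(372.3,250.2),.15))
tip=tri("top",(372.1,201.6),"scene",(245+(762-448)/3.5,250+90/3.5)); print("nozzle",tip)
for z in (.05,.07,tip[0][2]):
    a=onz("top",(358.9,275.7),z);b=onz("top",(372.1,201.6),z);c=onz("top",(367.3,232),z); print(z,a,b,np.arctan2(*(b-a)[1::-1]),np.arctan2(*(b-c)[1::-1]))
E
```

```text
grip top [ 0.4225 -0.1609  0.171 ] (array([ 0.4228, -0.1622,  0.1668]), np.float64(0.0012223577176681492)) [ 0.421  -0.1655  0.171 ]
trig [ 0.4515 -0.1669  0.15  ]
nozzle (array([ 0.5632, -0.1915,  0.0525]), np.float64(0.0033372348398723376))
0.05 [ 0.3913 -0.1563  0.05  ] [ 0.5621 -0.1911  0.05  ] -0.2012326118317865 -0.18178224540333654
0.07 [ 0.393  -0.1526  0.07  ] [ 0.56   -0.1867  0.07  ] -0.20123261183178637 -0.18178224540333662
0.05246026341427551 [ 0.3915 -0.1558  0.0525] [ 0.5618 -0.1906  0.0525] -0.20123261183178648 -0.1817822454033363
```

Emit:
{"op": "arm_command", "data": {
  "moves": [
    [[-0.025, -0.01, -0.04], [0, 0, 0.12], 0.0918],
    [[-0.07, -0.027, -0.06], [0, 0, 0.24], 0.0918],
    [[-0.115, -0.045, -0.08], [0, 0, 0.36], 0.0918],
    [[-0.16, -0.06, -0.1], [0, 0, 0.48], 0.0918],
    [[-0.205, -0.08, -0.1], [0, 0, 0.6], 0.0918]
  ],
  "squeeze": 20
}}

```text
time: 0.6
tool_pos: [0.3577, 0.3359, 0.3053]
tool_rot: [3.137, -0.0, 2.146]
contact_force: [0.1, 0.4, -0.0]
opening: 0.092
grip_force: 0.0
```

```bash
cat >> h.py <<'E'
from scipy.spatial.transform import Rotation as Ro
def delta(p,yaw):
    s=robot.observe(); R=Ro.from_euler("xyz",s["tool_rot"]); T=Ro.from_euler("xyz",[np.pi,0,yaw])
    print(round(s["time"],2),"pos",s["tool_pos"].round(4),"rpy",s["tool_rot"].round(4),"shift",R.inv().apply(np.array(p)-s["tool_pos"]).round(4),"turn",(R.inv()*T).as_rotvec().round(4))
E
python3 -c "
from h import *
delta((.4255,-.1625,.28),1.37)"
```

```text
0.6 pos [0.3577 0.3359 0.3053] rpy [ 3.1373e+00 -4.0000e-04  2.1457e+00] shift [-0.4551 -0.2142  0.0243] turn [ 0.0039 -0.002   0.7757]
```

Emit:
{"op": "arm_command", "data": {
  "moves": [
    [[-0.043, -0.02, 0], [0, 0, 0.1], 0.0918],
    [[-0.086, -0.04, 0], [0, 0, 0.2], 0.0918],
    [[-0.129, -0.06, 0], [0, 0, 0.3], 0.0918],
    [[-0.172, -0.08, 0], [0, 0, 0.4], 0.0918],
    [[-0.215, -0.1, 0], [0, 0, 0.5], 0.0918]
  ]
}}

```text
time: 1.1
tool_pos: [0.3896, 0.1, 0.3029]
tool_rot: [-3.141, -0.0, 1.646]
contact_force: [0.8, -0.6, 1.4]
opening: 0.092
grip_force: 0.0
```

```bash
python3 -c "
from h import *
delta((.4255,-.1625,.28),1.37)"
```

```text
1.1 pos [0.3896 0.1    0.3029] rpy [-3.1414e+00 -1.0000e-04  1.6459e+00] shift [-0.2644  0.0161  0.0229] turn [-2.000e-04 -1.000e-04  2.759e-01]
```

Emit:
{"op": "arm_command", "data": {
  "moves": [
    [[-0.045, 0.003, 0], [0, 0, 0.07], 0.0918],
    [[-0.09, 0.006, 0], [0, 0, 0.14], 0.0918],
    [[-0.135, 0.009, 0.01], [0, 0, 0.21], 0.0918],
    [[-0.18, 0.012, 0.02], [0, 0, 0.276], 0.0918],
    [[-0.225, 0.014, 0.023], [0, 0, 0.276], 0.0918]
  ]
}}

```text
time: 1.6
tool_pos: [0.421, -0.123, 0.279]
tool_rot: [-3.14, -0.001, 1.372]
contact_force: [1.9, -0.2, 1.0]
opening: 0.092
grip_force: 0.0
```

Emit:
{"op": "arm_command", "data": {
  "moves": [
    [[-0.027, 0.009, 0], [0, 0, 0], 0.0918],
    [[-0.034, 0.011, 0], [0, 0, 0], 0.0918],
    [[-0.034, 0.011, 0], [0, 0, 0], 0.0918],
    [[-0.034, 0.011, 0], [0, 0, 0], 0.0918],
    [[-0.034, 0.011, 0], [0, 0, 0], 0.0918]
  ]
}}

```text
time: 2.1
tool_pos: [0.4258, -0.1555, 0.2803]
tool_rot: [3.141, -0.0, 1.376]
contact_force: [-0.3, 0.8, 0.3]
opening: 0.0919
grip_force: 0.0
```

Run:
```python
from h import *
import cv2
delta((.4255,-.1625,.28),1.37)
m=robot.camera_model("wrist"); im=robot.read_camera("wrist"); cv2.imwrite("pics/w1.png",im[:,:,::-1])
import pickle; pickle.dump(m,open("w1.pkl","wb")); 
R,t=np.array(m["R"]),np.array(m["t"])
for P in [(.4225,-.162,.171),(.4515,-.1675,.15),(.5618,-.1906,.0525)]:
    c=R@P+t; print(P,m["fx"]*c[0]/c[2]+m["cx"],m["fy"]*c[1]/c[2]+m["cy"])
```

```text
2.1 pos [ 0.4258 -0.1555  0.2803] rpy [ 3.1414e+00 -3.0000e-04  1.3755e+00] shift [-0.0069  0.0011  0.0003] turn [ 0.0002 -0.0003  0.0055]
(0.4225, -0.162, 0.171) 279.93308630401197 207.9564497568349
(0.4515, -0.1675, 0.15) 313.57024237133686 200.60303516533452
(0.5618, -0.1906, 0.0525) 405.97695041068005 177.6882248055198
```

View pics/w1.png

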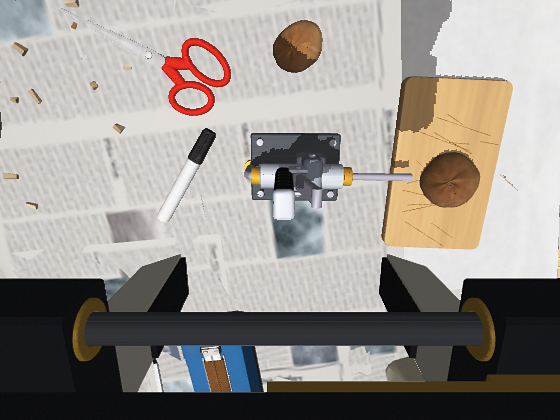

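The wrist view shows the grip top centred near (284,205), the trigger tip near (317,198), and the barrel and nozzle level in the picture from (262,176) to (410,177). All of this is within a few pixels of the prediction. I'll refine the position from the white-cap mask.

Run:
```python
from h import *
import cv2,pickle
np.set_printoptions(precision=4,suppress=True)
m=pickle.load(open("w1.pkl","rb")); im=cv2.imread("pics/w1.png")
mk=np.zeros(im.shape[:2],np.uint8); mk[186:226,268:300]=(im[186:226,268:300].min(2)>150)*255
n,l,st,ce=cv2.connectedComponentsWithStats(mk); i=1+st[1:,4].argmax(); print(st[i],ce[i])
x,y,w,h=st[i][:4]
g=onz("wrist",(x+w/2-.5,y+h/2-.5),.171,m); print("grip",g)
t=onz("wrist",(317,198),.15,m); print("trig",t)
a=onz("wrist",(262,176),.0525,m);b=onz("wrist",(410,177),.0525,m);print("yaw",np.arctan2(*(b-a)[1::-1]))
big=cv2.resize(im[140:240,230:350],(720,600),interpolation=cv2.INTER_NEAREST); cv2.imwrite("pics/w1c.png",big)
```

```text
[273 191  21  29 586] [283.1058 205.0119]
grip [ 0.4255 -0.16    0.171 ]
trig [ 0.4549 -0.1657  0.15  ]
yaw -0.20258371166742992
```

View pics/w1c.png

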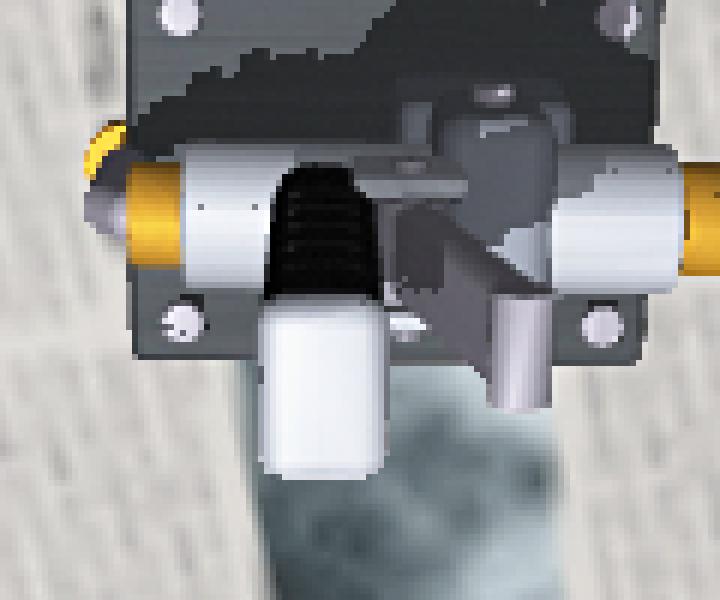

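```bash
python3 -c "
from h import *
delta((.429,-.161,.121),1.368)"
```

```text
2.15 pos [ 0.4258 -0.1556  0.2804] rpy [ 3.1412e+00 -2.0000e-04  1.3757e+00] shift [-0.0047  0.0041  0.1594] turn [ 0.0004 -0.0002  0.0077]
```

Emit:
{"op": "arm_command", "data": {
  "moves": [
    [[-0.005, 0.004, 0.02], [0, 0, 0.008], 0.0918],
    [[-0.005, 0.004, 0.05], [0, 0, 0.008], 0.0918],
    [[-0.005, 0.004, 0.08], [0, 0, 0.008], 0.0918],
    [[-0.005, 0.004, 0.1], [0, 0, 0.008], 0.0918],
    [[-0.005, 0.004, 0.12], [0, 0, 0.008], 0.0918]
  ]
}}

```text
time: 2.65
tool_pos: [0.4287, -0.1615, 0.1594]
tool_rot: [3.142, -0.0, 1.367]
contact_force: [-0.2, -0.3, 0.2]
opening: 0.0918
grip_force: 0.0
```

Emit:
{"op": "arm_command", "data": {
  "moves": [
    [[0, 0, 0.02], [0, 0, 0], 0.0918],
    [[0, 0, 0.035], [0, 0, 0], 0.0918],
    [[0, 0, 0.039], [0, 0, 0], 0.0918],
    [[0, 0, 0.039], [0, 0, 0], 0.0918],
    [[0, 0, 0.039], [0, 0, 0], 0.0918]
  ]
}}

```text
time: 3.15
tool_pos: [0.4294, -0.1625, 0.122]
tool_rot: [3.14, 0.0, 1.366]
contact_force: [1.3, 0.8, 0.5]
opening: 0.0917
grip_force: 0.0
```

Run:
```python
from h import *
import cv2
delta((.429,-.161,.121),1.368)
im=robot.read_camera("wrist"); cv2.imwrite("pics/w2.png",im[:,:,::-1])
```

```text
3.15 pos [ 0.4294 -0.1625  0.122 ] rpy [3.1401e+00 4.0000e-04 1.3664e+00] shift [ 0.0014 -0.0007  0.001 ] turn [ 0.0015  0.0004 -0.0016]
```

View pics/w2.png

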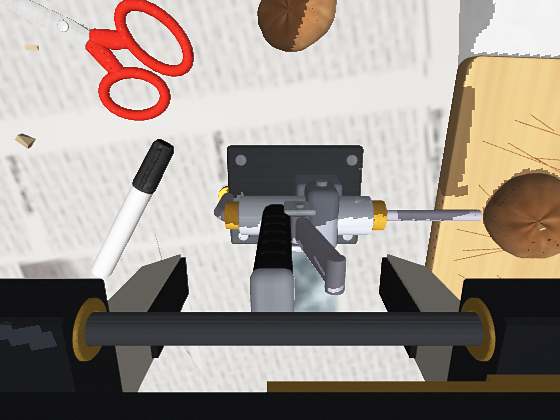

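The wrist view shows the grip at about (272,285) and the trigger tip at about (335,275), both between the open fingers at columns 185 and 383. Nothing is touching, so I'll squeeze now.

Emit:
{"op": "arm_command", "data": {
  "moves": [
    [[0, 0, 0], [0, 0, 0], 0.075],
    [[0, 0, 0], [0, 0, 0], 0.06],
    [[0, 0, 0], [0, 0, 0], 0.045],
    [[0, 0, 0], [0, 0, 0], 0.03],
    [[0, 0, 0], [0, 0, 0], 0.02]
  ],
  "squeeze": 25
}}

```text
time: 3.7
tool_pos: [0.4295, -0.1629, 0.1214]
tool_rot: [3.14, 0.0, 1.366]
contact_force: [4.9, 0.2, 1.6]
opening: 0.0566
grip_force: 2.3
```

Emit:
{"op": "arm_command", "data": {
  "moves": [
    [[0, 0, 0], [0, 0, 0], 0.015],
    [[0, 0, 0], [0, 0, 0], 0.015],
    [[0, 0, 0], [0, 0, 0], 0.015],
    [[0, 0, 0], [0, 0, 0], 0.015],
    [[0, 0, 0], [0, 0, 0], 0.015]
  ]
}}

```text
time: 4.2
tool_pos: [0.4289, -0.163, 0.1224]
tool_rot: [3.14, 0.001, 1.366]
contact_force: [-5.2, 0.9, 12.1]
opening: 0.0275
grip_force: 25.0
```

Run:
```python
from h import *
import cv2
delta((.429,-.161,.121),1.368)
im=robot.read_camera("wrist"); cv2.imwrite("pics/w3.png",im[:,:,::-1])
```

```text
4.2 pos [ 0.4289 -0.163   0.1224] rpy [3.1404e+00 1.0000e-03 1.3660e+00] shift [ 0.002  -0.0003  0.0014] turn [ 0.0012  0.0011 -0.002 ]
```

View pics/w3.png

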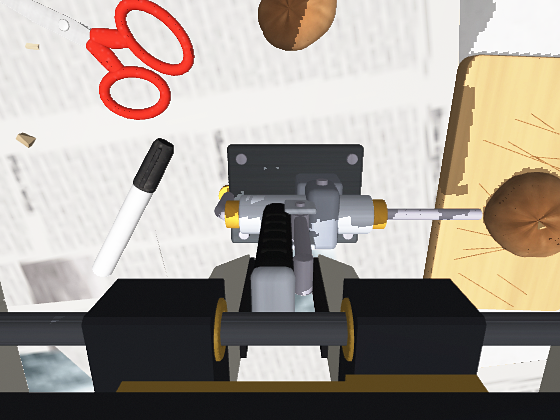

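The opening is 27.5 mm against the expected 28 mm from grip back to home trigger, and the picture shows the trigger against the grip between the fingers. I'll hold it for two seconds.

Emit:
{"op": "arm_command", "data": {
  "moves": [
    [[0, 0, 0], [0, 0, 0], 0.015],
    [[0, 0, 0], [0, 0, 0], 0.015],
    [[0, 0, 0], [0, 0, 0], 0.015],
    [[0, 0, 0], [0, 0, 0], 0.015],
    [[0, 0, 0], [0, 0, 0], 0.015]
  ]
}}

```text
time: 4.75
tool_pos: [0.4289, -0.163, 0.1224]
tool_rot: [3.14, 0.001, 1.366]
contact_force: [-3.6, 0.7, 12.5]
opening: 0.0273
grip_force: 25.0
```

Emit:
{"op": "arm_command", "data": {
  "moves": [
    [[0, 0, 0], [0, 0, 0], 0.015],
    [[0, 0, 0], [0, 0, 0], 0.015],
    [[0, 0, 0], [0, 0, 0], 0.015],
    [[0, 0, 0], [0, 0, 0], 0.015],
    [[0, 0, 0], [0, 0, 0], 0.015]
  ]
}}

```text
time: 5.25
tool_pos: [0.4289, -0.163, 0.1224]
tool_rot: [3.14, 0.001, 1.366]
contact_force: [-4.1, 1.2, 11.3]
opening: 0.0274
grip_force: 25.0
```

Emit:
{"op": "arm_command", "data": {
  "moves": [
    [[0, 0, 0], [0, 0, 0], 0.015],
    [[0, 0, 0], [0, 0, 0], 0.015],
    [[0, 0, 0], [0, 0, 0], 0.015],
    [[0, 0, 0], [0, 0, 0], 0.015],
    [[0, 0, 0], [0, 0, 0], 0.015]
  ]
}}

```text
time: 5.75
tool_pos: [0.4289, -0.1631, 0.1224]
tool_rot: [3.14, 0.001, 1.366]
contact_force: [-3.5, 0.3, 11.8]
opening: 0.027
grip_force: 25.0
```

Emit:
{"op": "arm_command", "data": {
  "moves": [
    [[0, 0, 0], [0, 0, 0], 0.015],
    [[0, 0, 0], [0, 0, 0], 0.015],
    [[0, 0, 0], [0, 0, 0], 0.015],
    [[0, 0, 0], [0, 0, 0], 0.015],
    [[0, 0, 0], [0, 0, 0], 0.03]
  ]
}}

```text
time: 6.25
tool_pos: [0.4299, -0.1632, 0.1223]
tool_rot: [3.138, 0.001, 1.366]
contact_force: [2.6, -0.6, 6.3]
opening: 0.0294
grip_force: 6.3
```

Emit:
{"op": "arm_command", "data": {
  "moves": [
    [[0, 0, 0], [0, 0, 0], 0.05],
    [[0, 0, 0], [0, 0, 0], 0.07],
    [[0, 0, 0], [0, 0, 0], 0.0918],
    [[0, 0, 0], [0, 0, 0], 0.0918],
    [[0, 0, 0], [0, 0, 0], 0.0918]
  ]
}}

```text
time: 6.75
tool_pos: [0.4282, -0.1623, 0.1208]
tool_rot: [-3.14, -0.0, 1.366]
contact_force: [-0.7, 0.3, 0.7]
opening: 0.0657
grip_force: 0.0
```

Emit:
{"op": "arm_command", "data": {
  "moves": [
    [[0, 0, 0], [0, 0, 0], 0.0918],
    [[0, 0, 0], [0, 0, 0], 0.0918],
    [[0, 0, 0], [0, 0, 0], 0.0918],
    [[0, 0, 0], [0, 0, 0], 0.0918],
    [[0, 0, 0], [0, 0, 0], 0.0918]
  ]
}}

```text
time: 7.25
tool_pos: [0.4287, -0.1625, 0.1211]
tool_rot: [-3.141, -0.0, 1.366]
contact_force: [-0.0, -0.2, 0.4]
opening: 0.0915
grip_force: 0.0
```

Fully open, so I'll lift clear.

Emit:
{"op": "arm_command", "data": {
  "moves": [
    [[0, 0, -0.02], [0, 0, 0], 0.0918],
    [[0, 0, -0.05], [0, 0, 0], 0.0918],
    [[0, 0, -0.08], [0, 0, 0], 0.0918],
    [[0, 0, -0.11], [0, 0, 0], 0.0918],
    [[0, 0, -0.14], [0, 0, 0], 0.0918]
  ]
}}

```text
time: 7.75
tool_pos: [0.4285, -0.1624, 0.2624]
tool_rot: [-3.142, -0.0, 1.366]
contact_force: [1.3, -1.1, -0.5]
opening: 0.0918
grip_force: 0.0
```

Emit:
{"op": "arm_command", "data": {
  "moves": [
    [[0, 0, -0.02], [0, 0, 0], 0.0918],
    [[0, 0, -0.02], [0, 0, 0], 0.0918],
    [[0, 0, -0.02], [0, 0, 0], 0.0918],
    [[0, 0, -0.02], [0, 0, 0], 0.0918],
    [[0, 0, -0.02], [0, 0, 0], 0.0918]
  ]
}}

```text
time: 8.25
tool_pos: [0.4283, -0.1623, 0.2798]
tool_rot: [-3.139, -0.001, 1.366]
contact_force: [0.2, -0.1, -0.1]
opening: 0.0918
grip_force: 0.0
```

Run:
```python
from h import *
import cv2
im=robot.read_camera("wrist"); cv2.imwrite("pics/w4.png",im[:,:,::-1]); s=robot.observe(); print(s["time"],s["tool_pos"],s["contact_force"])
```

```text
8.3 [ 0.42836739 -0.1623519   0.2800246 ] [ 0.57725633  0.27579371 -0.6560058 ]
```

View pics/w4.png

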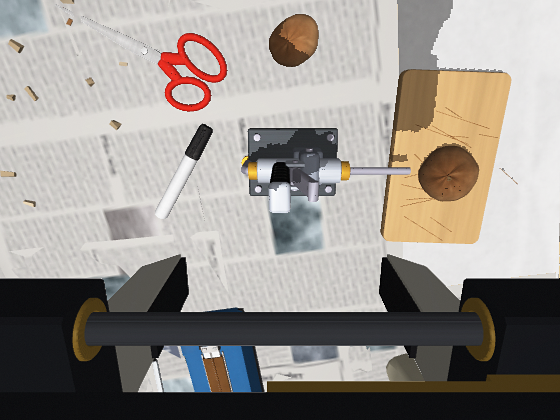

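The trigger is back in its free position at (313,190), the mushroom is still in place at (448,172), and the arm is clear of everything.

```bash
python3 -c "
from cell import robot
print(robot.hand_in())"
```

```text
the job is handed in; nothing more can be done
None
```

I squeezed the long-nozzle gun's trigger fully home, held it for about two seconds and let it spring back; the mushroom stayed in place, the fan gun was not touched, and the job is handed in (no verdict was returned).

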